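# Shut, seal and start the multicooker

### The arm

A 6-joint arm with a two-finger parallel gripper is mounted at the origin on a cart in front of the work surface, level with it; the furniture and walls round the work are solid. World frame = base frame: x ahead of the robot, y to its left, z up, the work surface at z = 0. Lengths are in m, angles in rad, forces in N, time in s.
With the tool pointing down it reaches from about 0.35 to 0.975 m from the base axis. Payload 4.9 kg.
Tool frame: the origin (TCP) lies at the very end of the fingers, on their centre line; the grasp point (between the pads) lies 19 mm behind it; z points along the fingers, y is the line along which they close (so a half turn about z gives the same grasp; the last joint's range is limited). The gripper opens to 85 mm and grips with 20 to 120 N. Pads are 22 mm wide; open, the fingers measure 114 mm over their backs; the gripper's body (76 mm by 85 mm) begins 54 mm behind the grasp point. The pads swing forward as they close: fully open they stand 13 mm farther back than shut.
Start: joints at [-1.458, 0.053, 1.613, -0, 1.476, -0.119], TCP at [0.144, -0.608, 0.231] pointing down, gripper open.
Joint ranges: [-3.01, 3.01], [-1.01, 2.22], [0.06, 2.58], [-1.02, 4.17], [0.09, 2.62], [-3.14, 3.14]. Speed limits (rad/s): [2.57, 2.57, 3.14, 3.14, 3.14, 3.14].

### API

Orientations are given as a unit quaternion [x, y, z, w].
In Python, from bench import robot, viewer gives the robot as it stands.
- The arm moves only by the shell command python3 -m inch 'ROWS' [OPENING] [FORCE]. ROWS is JSON, a list of rows, each a list of 6 numbers: the shift along the tool's x, y, z in units of 40 mm (1.0 is 40 mm), then the turn, a rotation vector about the tool's x, y, z in degrees. A call has 1 to 8 rows; each row shifts and turns the commanded pose from where the row before left it, along the tool's axes as they then stand; what a row does not reach is not made up. A row lasts 1/10 s, in which the tool goes at most 50 mm and 8.59 degrees, less where a joint would pass 70% of its speed; a pose out of reach is approached as far as the arm can. A call is refused whole if a number of a shift passes 1 or a number of a turn 8.59, either way. A call with a gripper value outside its range is refused whole. OPENING is the gripper command: -1 is fully open, 1 is shut, values between are in proportion, set as the call begins (- or left out, the last holds). The fingers move at their own pace and stop on an object; FORCE is the grip in N (left out, the last holds). Time passes only in rows, so rows that do not move let the fingers close. It gives the time, the measured TCP pose, the force, the opening and the grip force at its end, in the units of the state.
- robot.sense(): the state, without advancing time (a new reading comes with each control period).
- viewer.capture(name): name is "scene" or "top" or "wrist"; returns (picture, depth): 480x640x3 uint8, blue, green, red; 480x640 float32, m along the optical axis (not along the pixel's ray), 0 where there is no reading.
- viewer.camera_params(name): a dict with "vfov" (degrees; the focal length in pixels is half the picture's height over the tangent of half this angle, whatever the lens; pixels are square), "cx", "cy" (the principal point, pixels), "k1" (the pictures are not rectified: a ray, as slopes to the right and down, at radius r is drawn at 1 + k1 r^2 times it, then the intrinsics apply), "position" and "rotation" of the camera in the world; the wrist camera has in their place "hand_eye" (4x4, takes a point from camera to tool coordinates, whose origin is the TCP and whose axes are the flange's). Camera axes: x right, y up, looking along -z (the intrinsics and any distortion apply to the point x, -y, -z); pixel columns grow to the right and rows downward; lengths in m; the calibration is good to about 2 mm. A picture is of the moment at which its call begins: read the wrist's pose just before it. camera_params takes no time and is no camera call.
- robot.hand_in(): hands the job in; it is judged then, once.
The state is a dict: "clock": time; "joints": joint angles; "joint_velocities": joint speeds; "tau": joint torques, N m; "ee_pos": TCP position; "ee_rot": TCP orientation; "contact_force": force on the tool from outside, world axes, zero at the start; "wrist_torque": the same for the moment, N m; "opening": finger opening in m; "grip_force": force on a finger pad.
Only numpy, scipy, OpenCV 4.12 (cv2) and the standard library are available. Lean on these libraries where they do the work, as an engineer would, in place of code of your own. Each camera call takes 0.05 s, during which the arm holds its last target. There are 200 camera calls.

### The job

Start the multicooker steaming the eggs inside it: push its open lid fully shut, press down the raised front end of the rocker valve on the lid so that it seals, then press the steam key (the left one of the two round keys) well down, and last the oblong start key at the right end of the row. Do it all with light touches of the fingertips: no slamming or hard pushing, the cooker stays where it stands and nothing is lifted. Press no key before the lid is shut and the valve sealed, set off no other key, and leave the other things on the worktop alone.

Things in the scene. Friction and masses are not known exactly. Their poses are not given: they have to be found in the camera images.
- cooker: Electric multicooker, loose, 3.5 kg: round steel housing 210 mm across, 125 mm high; in front a black console 212 mm wide (to x = -163 mm) with a row of four grey keys; round black lid. Origin: centre of the housing's underside; x to the back, y to the left seen from the front, z up. Side grips reach y = +-118. Hinge axis along y at x = 108, z = 128 mm. The cooker slides at about 15 N sideways.
- cooker_lid (a joint): Lid angle, rad: 0 fully shut, grows as the front edge swings up and back, at most 1.15; starts at 0.4 to 0.62. Stiff hinge: the lid stays where it is left; 2 to 3 N near its front edge, square to the lid, closes it. Mind the wall cabinet above: its underside is 0.69 m over the worktop, from about x = 0.62 m (world) to the back.
- lid_front (a point): Point on the lid's outer (upper) face near its front edge, for pushing it shut: 180 mm before the hinge axis and 27.5 mm above it when shut (then x = -72, y = 0, z = 155.5 mm of the cooker). Swings with the lid; z of this frame is the outward normal of the lid's flat middle. The lid's rounded rim lies 32 mm further forward and slopes down to 14 mm lower.
- steam_valve (a joint): Rocker valve on the lid, rad: 0 = venting (front end up), 0.36 = sealed (front end down at its stop). Starts at 0 to 0.03, stays where it is left; 2 to 4 N on the front end tips it.
- valve_front (a point): Top of the front end of the grey rocker paddle (66 x 23 mm, in a steel frame on the lid, behind its middle); two black ridges mark this end. 26 mm before the pivot, which with the lid shut is at x = 36, y = 0, z = 168 mm of the cooker. Lid shut: 181 mm above the worktop when venting, 9 mm lower when sealed; the frame round it is 167 mm high.
- key_steam_top (a point): Top centre of the steam key: the left of the two equal round keys (26 mm, three wavy ridges), second from the left, at x = -132, y = +30, z = 91 mm of the cooker. Keys stand 10 mm above the console, whose top slopes 0.26 rad down to the front; z of this frame is the key's outward normal, pressed along -z: 6 mm travel, spring 1.8 N at first, 5.4 N fully down.
- key_start_top (a point): Top centre of the start key: the wide oblong key (26 x 38 mm, triangle) at the right end of the row, cooker y = -74 mm. x, height, slope, frame, travel and spring as for the steam key.
- key_steam (a joint): Travel of the steam key, m: 0 up, 0.006 fully down; springs back.
- key_start (a joint): Travel of the start key, m: 0 up, 0.006 fully down; springs back.
- key_stew (a joint): Travel (m, as above) of the other round key (26 mm, bowl outline), third from the left, cooker y = -19 mm; not to be pressed.
- key_cancel (a joint): Travel (m, as above) of the square cancel key (24 mm) at the left end of the row, cooker y = +79 mm; not to be pressed.
- salt_shaker: Salt shaker, 44 mm across, 90 mm high, standing to the right of the cooker; origin at its foot.
- spice_jar: Spice jar with a green cap, 46 mm across, 105 mm high, to the left of the cooker; origin at its foot.
- garlic: Garlic bulb, 56 mm, to the left of the cooker and further back; origin at its foot.
- wood_lid: Round wooden wok lid, 233 mm across, 35 mm high, lying flat at the right; origin at its underside.

How it is judged:
By the outcome, as a careful person would: the job done as asked, in the order asked, and still so for the second after the job is handed in, with the robot touching nothing.
It also fails if it takes over 61 s, if anything falls off the work surface, if the arm or the gripper's body presses on something with over 40 N, if the wrist force passes 120 N, or if a joint passes its speed limit or range.

## Working session

There is one attempt and no reset: what is moved stays moved. The work goes in short steps, Python scripts to look and compute and a shell command to move; the robot and the scene stay as the last step left them, time stands still between calls to the robot, and variables do not carry over. Pictures are saved under pics/ and viewed, at most 10 in all, crops included, and the job is handed in when it is done.

```bash
mkdir -p pics; ls
python3 - <<'E'
from bench import robot, viewer
import cv2,numpy as np
s=robot.sense(); print(s)
for n in("scene","top","wrist"): print(n,viewer.camera_params(n))
for n in("scene","top"):
    p,d=viewer.capture(n); cv2.imwrite(f"pics/{n}0.png",p); np.save(f"pics/{n}0.npy",d)
E
```

```text
pics
{'clock': 0.0, 'joints': array([-1.45802623e+00,  5.33426408e-02,  1.61428668e+00, -1.14945104e-06,
        1.47601349e+00, -1.19019790e-01]), 'joint_velocities': array([ 1.35212966e-04, -1.27714984e-03,  2.01883161e-03, -8.23377357e-05,
        5.94439823e-04,  9.40122985e-04]), 'tau': array([-3.02397702e-04, -3.93683589e+01, -3.70174277e+01, -1.34553461e-04,
        7.19213524e-03,  1.00523238e-05]), 'ee_pos': array([ 0.14349233, -0.60766429,  0.23007621]), 'ee_rot': array([ 9.93291167e-01,  1.15635668e-01,  2.63111781e-06, -1.02507437e-03]), 'contact_force': array([ 0.11519418, -0.20155984,  0.3086176 ]), 'wrist_torque': array([0.03321032, 0.03412427, 0.0262117 ]), 'grip_force': 0.0, 'opening': 0.08513813492020338}
scene {'vfov': 49.23143107741147, 'cx': 313.0454626609523, 'cy': 248.28404412020004, 'k1': 0.039457891462177166, 'position': array([-0.36909465,  0.54863223,  0.61542619]), 'rotation': array([-0.2611652 ,  0.47778561,  0.72542573, -0.42103582])}
top {'vfov': 43.97993942063199, 'cx': 318.3568127206175, 'cy': 249.9005843035685, 'k1': -0.045846016152370474, 'position': array([0.44161934, 0.00386823, 1.40845637]), 'rotation': array([-0.03879579,  0.0375178 ,  0.71234159, -0.69975478])}
wrist {'vfov': 70.5542045098786, 'cx': 319.4126403438681, 'cy': 242.23495932991895, 'k1': -0.03193274484753161, 'hand_eye': array([[ 6.21106284e-04,  9.64266858e-01,  2.64932143e-01,
         6.63394143e-02],
       [ 9.99999387e-01, -8.41616344e-04,  7.18813662e-04,
        -5.45715442e-05],
       [ 9.16099414e-04,  2.64931535e-01, -9.64266790e-01,
        -1.43263053e-01],
       [ 0.00000000e+00,  0.00000000e+00,  0.00000000e+00,
         1.00000000e+00]])}
```

View pics/scene0.png

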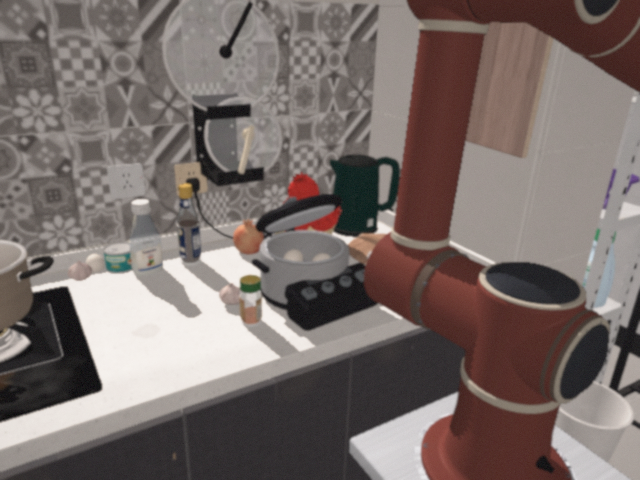

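View pics/top0.png

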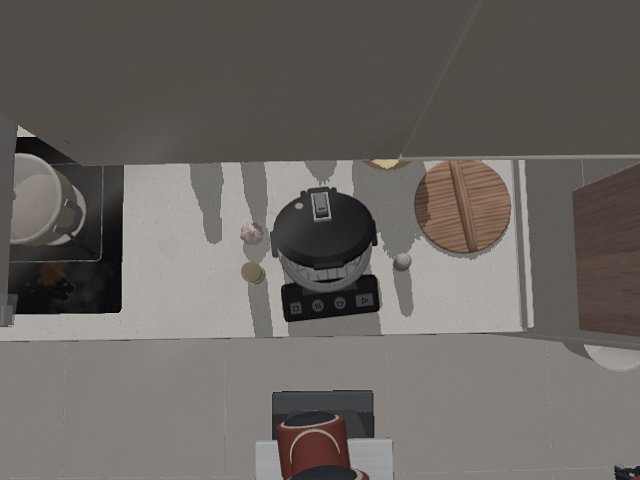

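The scene view shows the cooker with its lid ajar, around pixel (305,260). The top view shows the four keys at about (295,308), (318,306), (340,303) and (365,300), left to right. The lid centre is near (322,230) and the valve near (320,206).

```bash
cat > h.py <<'E'
import numpy as np,cv2
from scipy.spatial.transform import Rotation as R
from bench import robot, viewer
def cam(n,s=None):
    c=viewer.camera_params(n); f=240/np.tan(np.radians(c["vfov"]/2))
    if n=="wrist":
        T=np.eye(4);T[:3,:3]=R.from_quat(s["ee_rot"]).as_matrix();T[:3,3]=s["ee_pos"];T=T@c["hand_eye"];Rm,p=T[:3,:3],T[:3,3]
    else: Rm,p=R.from_quat(c["rotation"]).as_matrix(),c["position"]
    return c,f,Rm,p
def slopes(uv,C):
    c,f,_,_=C; d=(np.atleast_2d(uv)-[c["cx"],c["cy"]])/f; u=d.copy()
    for _ in range(10): u=d/(1+c["k1"]*(u**2).sum(1,keepdims=True))
    return u
def rays(uv,C):
    u=slopes(uv,C); return (C[2]@np.c_[u[:,0],-u[:,1],-np.ones(len(u))].T).T
def onz(uv,z,C):
    r=rays(uv,C); return C[3]+r*((z-C[3][2])/r[:,2])[:,None]
def bydepth(uv,d,C): return C[3]+rays(uv,C)*np.atleast_1d(d)[:,None]
def proj(P,C):
    c,f,Rm,p=C; q=(np.atleast_2d(P)-p)@Rm; u=np.c_[q[:,0],-q[:,1]]/-q[:,2:]
    return u*(1+c["k1"]*(u**2).sum(1,keepdims=True))*f+[c["cx"],c["cy"]]
E
python3 - <<'E'
from h import *
im=cv2.imread("pics/top0.png"); d=np.load("pics/top0.npy"); C=cam("top")
g=cv2.cvtColor(im,cv2.COLOR_BGR2GRAY)
m=np.zeros_like(g); m[280:322,280:382]=(g[280:322,280:382]>52)*255
n,l,st,ce=cv2.connectedComponentsWithStats(m)
for i in range(1,n):
    if 30<st[i,4]<1500: print(ce[i],st[i],onz(ce[i],.091,C)[0])
ok=d>0
vv,uu=np.mgrid[0:480,0:640]
P=np.zeros((480,640,3)); P[ok]=bydepth(np.c_[uu[ok],vv[ok]].astype(float),d[ok],C)
for uv in [(295,308),(318,306),(340,303),(365,300),(322,240),(320,206),(322,258),(230,290),(320,194),(322,250),(322,230)]: print(uv,P[uv[1],uv[0]].round(4))
cv2.imwrite("pics/c1.png",cv2.resize(im[180:330,260:400],None,fx=4,fy=4,interpolation=cv2.INTER_CUBIC))
E
```

```text
[313.20668693 288.51519757] [280 280  75  42 658] [0.49864514 0.01791111 0.091     ]
[355.5215311  313.39393939] [292 280  90  42 627] [ 0.44214703 -0.07447246  0.091     ]
[364.15436242 299.53020134] [356 294  17  12 149] [ 0.47228999 -0.094285    0.091     ]
[339.34615385 302.09615385] [335 298  10  10  52] [ 0.46763303 -0.03932924  0.091     ]
[317.25       305.03333333] [313 300  10  11  60] [0.46203861 0.00959553 0.091     ]
[295.63636364 307.54545455] [291 303  11  11  66] [0.45734909 0.05740537 0.091     ]
(295, 308) [0.4564 0.059  0.0877]
(318, 306) [0.4598 0.008  0.0934]
(340, 303) [ 0.4656 -0.0407  0.0926]
(365, 300) [ 0.4711 -0.0959  0.0945]
(322, 240) [ 0.5873 -0.0027  0.2446]
(320, 206) [ 0.6592 -0.      0.2241]
(322, 258) [ 0.5498 -0.0019  0.2643]
(230, 290) [0.5023 0.2155 0.0041]
(320, 194) [ 6.899e-01 -6.000e-04  1.944e-01]
(322, 250) [ 0.5663 -0.0023  0.2553]
(322, 230) [ 0.6094 -0.0031  0.2294]
```

View pics/c1.png

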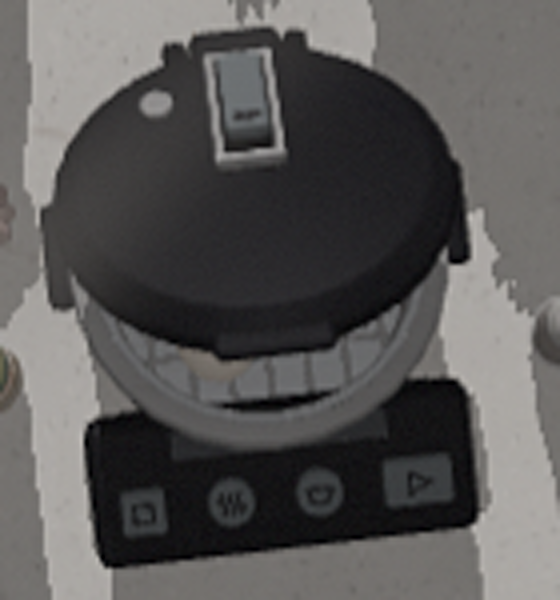

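The crop shows the four keys clearly. The lid is open, and the valve sits at the lid's rear middle, at about crop (243,100), with its ridged end to the front. I'll move over the cooker with the gripper shut and look with the wrist camera.

```bash
python3 -m inch '[[0,0,-1,0,0,7.7],[0,0,-1,0,0,0],[0,0,-1,0,0,0],[0,0,-1,0,0,0],[0.74,-0.98,0,0,0,0],[0.74,-0.98,0,0,0,0],[0.74,-0.98,0,0,0,0],[0.74,-0.98,0,0,0,0]]' 1 20
python3 -m inch '[[0.74,-0.98,0,0,0,0],[0.74,-0.98,0,0,0,0],[0.74,-0.98,0,0,0,0],[0.74,-0.98,0,0,0,0],[0.74,-0.98,0,0,0,0],[0.74,-0.98,0,0,0,0],[0.74,-0.98,0,0,0,0],[0.74,-0.98,0,0,0,0]]'
python3 -m inch '[[0.74,-0.98,0,0,0,0],[0.74,-0.98,0,0,0,0],[0,0,0,0,0,0],[0,0,0,0,0,0]]'
python3 - <<'E'
from h import *
s=robot.sense(); C=cam("wrist",s); p,d=viewer.capture("wrist"); cv2.imwrite("pics/w1.png",p); np.save("pics/w1.npy",d)
print(s["ee_pos"],R.from_quat(s["ee_rot"]).as_matrix().round(3))
# predicted pixels of keys and lid front
yaw=.098;O=np.array([.5966,-.0077,0]);Rz=R.from_euler("z",yaw).as_matrix()
print(proj(O+(Rz@np.array([[-.132,y,.091] for y in(.079,.03,-.019,-.074)]).T).T,C).round(0))
E
```

```text
clock: 0.9
ee_pos: [0.2467, -0.439, 0.3906]
ee_rot: [0.999, 0.048, -0.0, -0.0]
contact_force: [1.7, -0.3, 0.4]
opening: -0.0002
grip_force: 0.0
clock: 1.7
ee_pos: [0.4518, -0.1035, 0.391]
ee_rot: [0.999, 0.049, 0.0, 0.0]
contact_force: [1.3, -0.1, -1.1]
opening: 0.0
grip_force: 0.0
clock: 2.1
ee_pos: [0.5027, -0.0208, 0.3905]
ee_rot: [0.999, 0.05, -0.001, -0.0]
contact_force: [-0.7, -1.1, -0.5]
opening: -0.0003
grip_force: 0.0
[ 0.5026728  -0.02075399  0.39047982] [[ 0.995  0.1   -0.002]
 [ 0.1   -0.995 -0.   ]
 [-0.002 -0.    -1.   ]]
[[258. 229.]
 [294. 229.]
 [331. 229.]
 [372. 229.]]
```

View pics/w1.png

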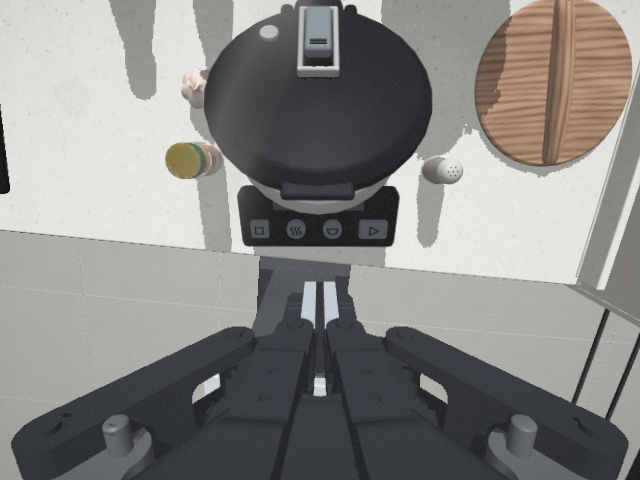

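The wrist view shows the keys at (260,229), (296,229), (332,229) and (373,230), within 2 px of prediction. The lid front handle is at (318,190) and the valve's ridged end at (318,42). Next I'll measure the lid angle from depth along its midline.

```bash
cat >> h.py <<'E'
yaw=.099; O=np.array([.5970,-.0085,0]); Rz=R.from_euler("z",yaw).as_matrix()
def tow(p): return O+Rz@np.array(p)
def toc(P): return (np.atleast_2d(P)-O)@Rz
def lidf(th): c,s=np.cos(th),np.sin(th); return np.array([.108-.18*c+.0275*s,0,.128+.18*s+.0275*c])
def go(p):  # shift to cooker point p in tool axes, units of 40mm
    s=robot.sense(); return (R.from_quat(s["ee_rot"]).as_matrix().T@(tow(p)-s["ee_pos"])/.04).round(2)
E
python3 - <<'E'
from h import *
s=robot.sense(); C=cam("wrist",s); d=np.load("pics/w1.npy")
vv,uu=np.mgrid[85:175:3,290:345:3]; uv=np.c_[uu.ravel(),vv.ravel()].astype(float); dd=d[vv,uu].ravel(); ok=dd>0
Q=toc(bydepth(uv[ok],dd[ok],C)); Q=Q[abs(Q[:,1])<.03]
for lo in np.arange(-.08,.05,.015):
    q=Q[(Q[:,0]>=lo)&(Q[:,0]<lo+.015)]
    if len(q): print(q.mean(0).round(4),len(q))
k=np.polyfit(Q[:,0],Q[:,2],1); print(k,np.arctan(-k[0]))
for t in(.5,.55,.6,.65): print(t,lidf(t).round(4), np.polyval(k,lidf(t)[0]).round(4))
# valve, by depth
for p in((318,42),(318,20),(318,72),(318,186)): print(p,toc(bydepth(np.array([p],float),d[p[1],p[0]],C)).round(4))
print(go(lidf(.6)),toc(s["ee_pos"]))
E
```

```text
[-0.0409 -0.0018  0.2604] 114
[-0.0271 -0.0018  0.2535] 114
[-0.013  -0.0017  0.2464] 114
[ 0.0017 -0.0017  0.2372] 114
[ 0.0171 -0.0016  0.2266] 113
[-0.57912538  0.23761457] 0.5249290889361651
0.5 [-0.0368  0.      0.2384] 0.2589
0.55 [-0.0311  0.      0.2455] 0.2556
0.6 [-0.025   0.      0.2523] 0.2521
0.65 [-0.0187  0.      0.2588] 0.2484
(318, 42) [[ 0.055  -0.0026  0.2292]]
(318, 20) [[ 0.0794 -0.0025  0.2037]]
(318, 72) [[ 0.0342 -0.0025  0.2209]]
(318, 186) [[-0.0576 -0.0026  0.262 ]]
[ 1.76 -0.1   3.46] [[-0.09541007 -0.00381616  0.39076573]]
```

```bash
python3 -m inch '[[0.5,-0.05,0.66,0,0,0],[0.5,-0.05,0.66,0,0,0],[0.5,0,0.66,0,0,0],[0.46,0,0.66,0,0,0],[0,0,0,0,0,0],[0,0,0,0,0,0]]'
python3 -c "
from h import *
print(toc(robot.sense()['ee_pos']),go([-.017,0,.252]))"
```

```text
clock: 2.75
ee_pos: [0.5796, -0.0115, 0.2856]
ee_rot: [0.999, 0.048, -0.001, -0.0]
contact_force: [0.6, -0.0, 0.8]
opening: 0.0003
grip_force: 0.0
[[-0.01764626 -0.00126466  0.28555702]] [ 0.02 -0.03  0.84]
```

```bash
python3 -m inch '[[0,-0.03,0.15,0,0,0],[0,0,0.15,0,0,0],[0,0,0.15,0,0,0],[0,0,0.13,0,0,0],[0,0,0.13,0,0,0],[0,0,0.13,0,0,0],[0,0,0,0,0,0]]'
python3 -m inch '[[-0.08,0,0.09,0,0,0],[-0.08,0,0.09,0,0,0],[-0.08,0,0.09,0,0,0],[-0.08,0,0.09,0,0,0]]'
```

```text
clock: 3.45
ee_pos: [0.5799, -0.0089, 0.2513]
ee_rot: [0.999, 0.049, -0.001, -0.0]
contact_force: [-0.3, 0.3, -0.2]
opening: -0.0002
grip_force: 0.0
clock: 3.85
ee_pos: [0.5674, -0.0102, 0.2377]
ee_rot: [0.999, 0.049, 0.0, 0.0]
contact_force: [2.1, -0.2, 1.1]
opening: 0.0003
grip_force: 1.0
```

```bash
python3 -m inch '[[-0.07,0,0.09,0,0,0],[-0.07,0,0.09,0,0,0],[-0.07,0,0.09,0,0,0],[-0.07,0,0.1,0,0,0],[-0.06,0,0.1,0,0,0],[-0.06,0,0.1,0,0,0],[-0.06,0,0.1,0,0,0],[-0.06,0,0.1,0,0,0]]'
python3 -m inch '[[-0.05,0,0.1,0,0,0],[-0.05,0,0.1,0,0,0],[-0.05,0,0.1,0,0,0],[-0.05,0,0.1,0,0,0],[-0.04,0,0.11,0,0,0],[-0.04,0,0.11,0,0,0],[-0.04,0,0.11,0,0,0],[-0.04,0,0.11,0,0,0]]'
python3 -c "
from h import *
print(toc(robot.sense()['ee_pos']),go([-.072,0,.1555]))"
```

```text
clock: 4.65
ee_pos: [0.5465, -0.0123, 0.2066]
ee_rot: [0.999, 0.049, -0.0, -0.0]
contact_force: [0.9, -0.1, 0.5]
opening: -0.0004
grip_force: 0.9
clock: 5.45
ee_pos: [0.5323, -0.0136, 0.1729]
ee_rot: [0.999, 0.049, -0.0, -0.0]
contact_force: [2.1, -0.3, 1.9]
opening: -0.0001
grip_force: 0.8
[[-0.0649271   0.00129048  0.1729466 ]] [-0.18  0.03  0.44]
```

Following well. Now the last part, more slowly, watching the force.

```bash
python3 -m inch '[[-0.03,0,0.06,0,0,0],[-0.03,0,0.06,0,0,0],[-0.03,0,0.06,0,0,0],[-0.03,0,0.06,0,0,0],[-0.02,0,0.06,0,0,0],[-0.02,0,0.05,0,0,0],[0,0,0.05,0,0,0],[0,0,0,0,0,0]]'
python3 -m inch '[[0,0,0.03,0,0,0],[0,0,0.03,0,0,0],[0,0,0,0,0,0]]'
python3 -c "
from h import *
print(toc(robot.sense()['ee_pos']),go([-.072,0,.1555]))"
```

```text
clock: 6.25
ee_pos: [0.5256, -0.0143, 0.157]
ee_rot: [0.999, 0.049, -0.001, -0.0]
contact_force: [0.2, -0.4, -0.3]
opening: 0.0
grip_force: 0.4
clock: 6.55
ee_pos: [0.5257, -0.0143, 0.1566]
ee_rot: [0.999, 0.049, -0.001, 0.0]
contact_force: [-6.4, 0.7, 9.8]
opening: -0.0002
grip_force: 5.6
[[-0.07149191  0.00125485  0.15659376]] [-0.01  0.03  0.03]
```

The lid has bottomed, with 10 N at a lid height matching shut. I'll retreat, tilt for the valve and keys, and re-measure.

```bash
python3 -m inch '[[0,0,-0.1,0,0,0],[0,0,-0.5,0,0,0],[0,0,-1,0,0,0],[0,0,-1,0,0,0],[0,0,-1,0,7.5,0],[0,0,-1,0,7.4,0],[0,0,0,0,0,0],[0,0,0,0,0,0]]'
python3 - <<'E'
from h import *
s=robot.sense(); C=cam("wrist",s); p,d=viewer.capture("wrist"); cv2.imwrite("pics/w2.png",p); np.save("pics/w2.npy",d)
print(toc(s["ee_pos"]))
pts=[[-.132,y,.091] for y in(.079,.03,-.019,-.074)]+[[.010,0,.181],[-.072,0,.1555],[.036,0,.178]]
uv=proj(np.array([tow(q) for q in pts]),C); print(uv.round(0))
for u in uv.round().astype(int): 
    if 0<=u[1]<480: print(toc(bydepth(u[None].astype(float),d[u[1],u[0]],C)).round(4))
print(go([.010,0,.181]))
E
```

```text
clock: 7.35
ee_pos: [0.5206, -0.0149, 0.3399]
ee_rot: [0.99, 0.048, 0.131, -0.006]
contact_force: [0.1, -0.1, -0.8]
opening: -0.0001
grip_force: 0.0
[[-0.07669817  0.00118109  0.33991705]]
[[254. 309.]
 [295. 309.]
 [336. 309.]
 [382. 309.]
 [321. 176.]
 [321. 263.]
 [321. 149.]]
[[-0.1316  0.0794  0.0919]]
[[-0.0762  0.0107  0.3649]]
[[-0.0744 -0.0047  0.3736]]
[[-0.1313 -0.0729  0.0947]]
[[ 0.0101 -0.0003  0.1803]]
[[-0.0725 -0.0004  0.1555]]
[[ 0.036  -0.0004  0.1775]]
[1.1  0.03 4.34]
```

View pics/w2.png

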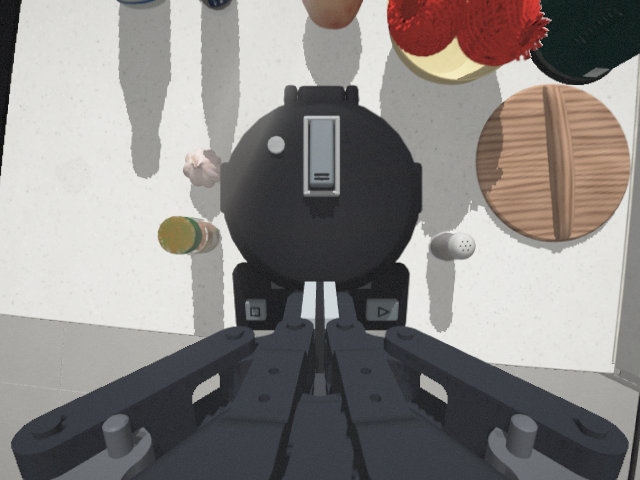

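The lid is shut: lid_front depth is 0.1555 m and the cooker hasn't moved. The valve front is at (321,178), and the cancel and start keys are at (255,309) and (382,309). Now the valve.

```bash
python3 -m inch '[[0.21,0.01,0.76,0,0,0],[0.21,0.01,0.76,0,0,0],[0.21,0.01,0.76,0,0,0],[0.21,0,0.76,0,0,0],[0.21,0,0.76,0,0,0],[0,0,0.2,0,0,0],[0,0,0.1,0,0,0],[0,0,0,0,0,0]]'
python3 -c "
from h import *
print(toc(robot.sense()['ee_pos']),go([.009,0,.181]))"
```

```text
clock: 8.2
ee_pos: [0.6029, -0.0078, 0.19]
ee_rot: [0.991, 0.048, 0.129, -0.006]
contact_force: [-0.2, 0.2, 0.5]
opening: -0.0003
grip_force: 0.0
[[5.91069006e-03 1.20545078e-04 1.89974305e-01]] [0.02 0.   0.24]
```

```bash
python3 -m inch '[[0,0,0.06,0,0,0],[0,0,0.06,0,0,0],[0,0,0.06,0,0,0],[0,0,0.06,0,0,0],[0,0,0.06,0,0,0],[0,0,0.05,0,0,0],[0,0,0,0,0,0]]'
python3 -m inch '[[0,0,0.04,0,0,0],[0,0,0.04,0,0,0],[0,0,0,0,0,0]]'
python3 -c "
from h import *
print(toc(robot.sense()['ee_pos']),go([.009,0,.172]))"
```

```text
clock: 8.9
ee_pos: [0.607, -0.0076, 0.1772]
ee_rot: [0.99, 0.048, 0.13, -0.006]
contact_force: [-1.6, -0.1, 1.2]
opening: 0.0001
grip_force: 0.5
clock: 9.2
ee_pos: [0.6078, -0.0075, 0.174]
ee_rot: [0.99, 0.048, 0.129, -0.006]
contact_force: [-0.3, -0.5, 1.2]
opening: -0.0
grip_force: 0.5
[[ 1.07974646e-02 -5.89119389e-05  1.73957078e-01]] [-0.06 -0.    0.04]
```

```bash
python3 -m inch '[[-0.01,0,0.03,0,0,0],[0,0,0.03,0,0,0],[0,0,0,0,0,0]]'
python3 -m inch '[[-0.01,0,0.02,0,0,0],[0,0,0.02,0,0,0],[0,0,0,0,0,0]]'
python3 -c "
from h import *
print(toc(robot.sense()['ee_pos']),go([.009,0,.172]))"
```

```text
clock: 9.5
ee_pos: [0.6077, -0.0075, 0.1726]
ee_rot: [0.99, 0.048, 0.129, -0.006]
contact_force: [-5.8, -0.6, 5.9]
opening: -0.0
grip_force: 3.7
clock: 9.8
ee_pos: [0.6079, -0.0075, 0.1724]
ee_rot: [0.99, 0.049, 0.129, -0.006]
contact_force: [-9.6, 0.0, 12.2]
opening: 0.0003
grip_force: 7.0
[[ 1.08957792e-02 -8.83652710e-05  1.72422002e-01]] [-0.05 -0.   -0.  ]
```

The valve is at its stop: the tip reads 0.1724 m and 12 N. I'll retreat and check.

```bash
python3 -m inch '[[0,0,-0.15,0,0,0],[0,0,-0.6,0,0,0],[0,0,-1,0,0,0],[-0.5,-0.15,-1,0,0,0],[-0.8,-0.2,-0.9,0,0,0],[-0.8,-0.2,-0.4,0,0,0],[0,0,0,0,0,0],[0,0,0,0,0,0]]'
python3 - <<'E'
from h import *
s=robot.sense(); C=cam("wrist",s); p,d=viewer.capture("wrist"); cv2.imwrite("pics/w3.png",p)
print(toc(s["ee_pos"]))
pts=[[.010,0,.172],[.036,0,.178],[.058,0,.18],[-.072,0,.1555],[.03,.0,.175],[.018,0,.17]]
uv=proj(np.array([tow(q) for q in pts]),C); print(uv.round(0))
for u in uv.round().astype(int): print(toc(bydepth(u[None].astype(float),d[u[1],u[0]],C)).round(4))
pts=[[-.132,y,.091] for y in(.079,.03,-.019,-.074)]; print(proj(np.array([tow(q) for q in pts]),C).round(0))
print(go([-.132,.03,.091]))
cv2.imwrite("pics/w3.png",p)
E
```

```text
clock: 10.6
ee_pos: [0.4836, 0.0026, 0.3055]
ee_rot: [0.99, 0.048, 0.131, -0.006]
contact_force: [-0.6, -0.5, 0.6]
opening: -0.0004
grip_force: 0.0
[[-0.1117958   0.02221507  0.30547394]]
[[345. 129.]
 [346.  96.]
 [346.  69.]
 [344. 226.]
 [346. 105.]
 [345. 121.]]
[[0.0091 0.0006 0.1752]]
[[ 3.600e-02 -1.000e-04  1.781e-01]]
[[0.0579 0.     0.18  ]]
[[-0.072   0.0003  0.1568]]
[[ 0.0292 -0.0002  0.1762]]
[[0.0163 0.0005 0.1741]]
[[268. 284.]
 [312. 283.]
 [357. 283.]
 [407. 283.]]
[-1.87 -0.19  5.03]
```

View pics/w3.png

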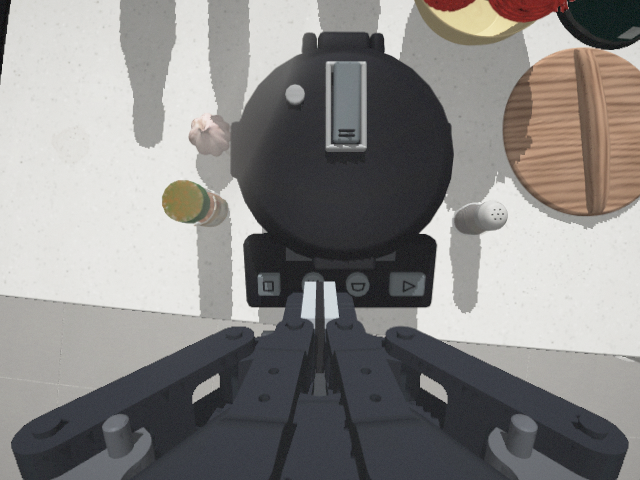

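The valve now slopes down to the front: 0.180 m at the back, 0.174 m in front. The keys at (268,285), (357,284) and (408,286) match prediction. Next is the steam key.

```bash
python3 -m inch '[[-0.94,-0.1,0.5,0,0,0],[-0.93,-0.09,0.7,0,0,0],[0,0,1,0,0,0],[0,0,1,0,0,0],[0,0,0.9,0,0,0],[0,0,0.4,0,0,0],[0,0,0,0,0,0],[0,0,0,0,0,0]]'
python3 -c "
from h import *
print(toc(robot.sense()['ee_pos']),go([-.132,.03,.091]))"
```

```text
clock: 11.45
ee_pos: [0.457, 0.0075, 0.1113]
ee_rot: [0.991, 0.048, 0.129, -0.007]
contact_force: [0.3, -0.2, -0.1]
opening: 0.0001
grip_force: 0.0
[[-0.13772508  0.02977829  0.1112994 ]] [ 0.01 -0.01  0.53]
```

```bash
python3 -m inch '[[0.01,0,0.1,0,0,0],[0,0,0.1,0,0,0],[0,0,0.1,0,0,0],[0,0,0.1,0,0,0],[0,0,0.06,0,0,0],[0,0,0.06,0,0,0],[0,0,0.06,0,0,0],[0,0,0,0,0,0]]'
python3 -c "
from h import *
print(toc(robot.sense()['ee_pos']),go([-.132,.03,.091]))"
python3 -m inch '[[0,0,0.03,0,0,0],[0,0,0.03,0,0,0],[0,0,0,0,0,0]]'
python3 -c "
from h import *
print(toc(robot.sense()['ee_pos']),go([-.132,.03,.091]))"
```

```text
clock: 12.25
ee_pos: [0.4633, 0.0082, 0.0896]
ee_rot: [0.99, 0.048, 0.129, -0.006]
contact_force: [-1.2, -0.1, 1.8]
opening: 0.0002
grip_force: 1.3
[[-0.13142576  0.02980129  0.0896189 ]] [-0.01 -0.   -0.04]
clock: 12.55
ee_pos: [0.4639, 0.0082, 0.0874]
ee_rot: [0.99, 0.048, 0.129, -0.006]
contact_force: [-2.6, 0.1, 3.0]
opening: 0.0001
grip_force: 1.9
[[-0.13077317  0.02979901  0.0874095 ]] [-0.01 -0.   -0.09]
```

```bash
python3 -m inch '[[0,0,0.03,0,0,0],[0,0,0.03,0,0,0],[0,0,0,0,0,0]]'
python3 -m inch '[[0,0,0.02,0,0,0],[0,0,0.02,0,0,0],[0,0,0,0,0,0],[0,0,0,0,0,0]]'
python3 -c "
from h import *
print(toc(robot.sense()['ee_pos']),go([-.132,.03,.091]))"
```

```text
clock: 12.85
ee_pos: [0.4645, 0.0083, 0.0853]
ee_rot: [0.99, 0.048, 0.129, -0.006]
contact_force: [-4.5, -0.1, 6.2]
opening: -0.0001
grip_force: 3.3
clock: 13.25
ee_pos: [0.4647, 0.0082, 0.0851]
ee_rot: [0.99, 0.049, 0.128, -0.006]
contact_force: [-14.3, -0.4, 17.6]
opening: 0.0004
grip_force: 10.3
[[-0.1299982   0.0297395   0.08505709]] [-0.01 -0.01 -0.16]
```

The steam key is fully down at its stop. I'll retreat and move to the start key.

```bash
python3 -m inch '[[0,0,-0.2,0,0,0],[0,0,-0.5,0,0,0],[0,0,-0.6,0,0,0],[0,0.87,0,0,0,0],[0,0.87,0,0,0,0],[0,0.86,0,0,0,0],[0,0,0,0,0,0],[0,0,0,0,0,0]]'
python3 - <<'E'
from h import *
s=robot.sense(); C=cam("wrist",s); p,d=viewer.capture("wrist"); cv2.imwrite("pics/w4.png",p)
print(toc(s["ee_pos"]),go([-.132,-.074,.091]))
pts=[[-.132,y,.091] for y in(.079,.03,-.019,-.074)]+[[.01,0,.172]]; print(proj(np.array([tow(q) for q in pts]),C).round(0))
E
```

```text
clock: 14.05
ee_pos: [0.4616, -0.0969, 0.1332]
ee_rot: [0.99, 0.047, 0.129, -0.007]
contact_force: [0.5, -0.1, 0.0]
opening: -0.0001
grip_force: 0.0
[[-0.14349667 -0.07456541  0.13324685]] [0.01 0.   1.09]
[[  62.  267.]
 [ 142.  267.]
 [ 225.  267.]
 [ 319.  267.]
 [ 111. -110.]]
```

View pics/w4.png

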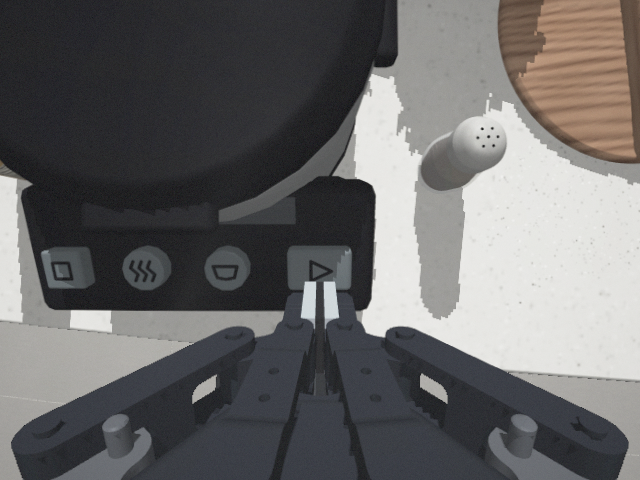

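The keys are at (67,268), (147,268), (227,268) and (320,268), so the start key is straight under the fingertips. Pressing it now.

```bash
python3 -m inch '[[0.01,0,0.4,0,0,0],[0,0,0.3,0,0,0],[0,0,0.15,0,0,0],[0,0,0.1,0,0,0],[0,0,0.05,0,0,0],[0,0,0.05,0,0,0],[0,0,0.05,0,0,0],[0,0,0,0,0,0]]'
python3 -m inch '[[0,0,0.04,0,0,0],[0,0,0.04,0,0,0],[0,0,0.03,0,0,0],[0,0,0,0,0,0]]'
python3 -c "
from h import *
print(toc(robot.sense()['ee_pos']),go([-.132,-.074,.091]))"
```

```text
clock: 14.9
ee_pos: [0.4734, -0.0954, 0.0913]
ee_rot: [0.99, 0.048, 0.13, -0.006]
contact_force: [-0.2, 1.3, -1.2]
opening: -0.0002
grip_force: 0.0
clock: 15.3
ee_pos: [0.4747, -0.0954, 0.0873]
ee_rot: [0.99, 0.048, 0.13, -0.006]
contact_force: [-1.7, -0.3, 4.7]
opening: -0.0002
grip_force: 2.0
[[-0.1302899  -0.07435077  0.08733346]] [-0.02 -0.01 -0.1 ]
```

```bash
python3 -m inch '[[0,0,0.03,0,0,0],[0,0,0.02,0,0,0],[0,0,0,0,0,0],[0,0,0,0,0,0]]'
python3 -c "
from h import *
print(toc(robot.sense()['ee_pos']),go([-.132,-.074,.091]))"
```

```text
clock: 15.7
ee_pos: [0.4752, -0.0953, 0.0854]
ee_rot: [0.99, 0.048, 0.13, -0.006]
contact_force: [-1.8, -0.0, 5.3]
opening: -0.0001
grip_force: 2.8
[[-0.12979076 -0.07436691  0.0854264 ]] [-0.02 -0.01 -0.15]
```

```bash
python3 -m inch '[[0,0,0.02,0,0,0],[0,0,0,0,0,0],[0,0,0,0,0,0]]'
python3 -m inch '[[0,0,-0.2,0,0,0],[0,0,-0.5,0,0,0],[0,0,-1,0,0,0],[0,0,-1,0,0,0],[-0.3,0,-1,0,0,0],[-0.3,0,-1,0,0,0],[0,0,0,0,0,0],[0,0,0,0,0,0]]'
python3 - <<'E'
from h import *
s=robot.sense(); C=cam("wrist",s); p,d=viewer.capture("wrist"); cv2.imwrite("pics/w5.png",p)
t,dt=viewer.capture("top"); cv2.imwrite("pics/top5.png",t)
pts=[[-.132,y,.091] for y in(.079,.03,-.019,-.074)]+[[.01,0,.172],[.036,0,.178],[.058,0,.18],[-.072,0,.1555]]
uv=proj(np.array([tow(q) for q in pts]),C); print(uv.round(0))
for u in uv.round().astype(int):
    if 0<=u[1]<480 and 0<=u[0]<640: print(toc(bydepth(u[None].astype(float),d[u[1],u[0]],C)).round(4))
E
```

```text
clock: 16.0
ee_pos: [0.4753, -0.0954, 0.0854]
ee_rot: [0.99, 0.049, 0.129, -0.006]
contact_force: [-7.6, 1.2, 11.8]
opening: -0.0004
grip_force: 6.2
clock: 16.8
ee_pos: [0.4042, -0.1024, 0.2607]
ee_rot: [0.99, 0.048, 0.131, -0.006]
contact_force: [0.8, 0.7, -1.0]
opening: -0.0001
grip_force: 0.0
[[160. 197.]
 [211. 197.]
 [261. 196.]
 [319. 196.]
 [217. -11.]
 [215. -52.]
 [215. -83.]
 [223. 108.]]
[[-0.1322  0.0789  0.0919]]
[[-0.1325  0.0293  0.0921]]
[[-0.1316 -0.0186  0.0916]]
[[-0.1318 -0.0742  0.0921]]
[[-0.0721 -0.0004  0.1564]]
```

View pics/w5.png

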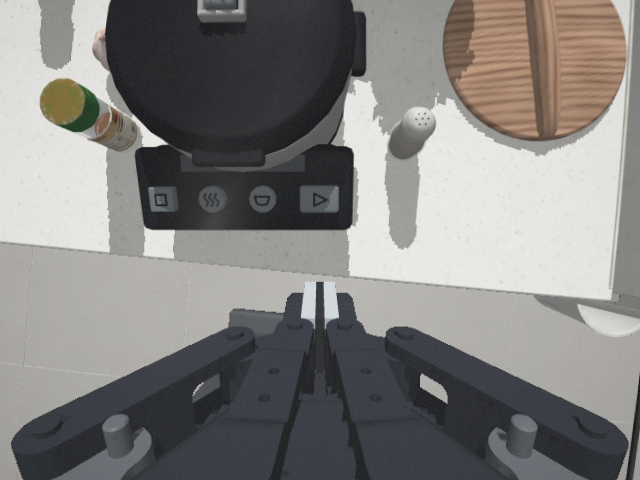

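The view shows the lid shut, the cooker unmoved and the keys back up at (161,199), (212,199), (262,199) and (319,199). The robot is touching nothing.

```bash
python3 -c "
from bench import robot
print(robot.hand_in())"
```

```text
the job is handed in; nothing more can be done
None
```

The job is handed in after about 17 s: lid shut, valve sealed, then steam and start keys each pressed to their stops in that order; the cooker hasn't visibly moved, but the steam press peaked at about 18 N vertical and 14 N sideways, firmer than intended and close to its 15 N sliding limit.

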